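Fold back the bifold cover of a calibration dock and press its tile level

TASK

Push the orange plate on the calibration dock straight towards the dock's hinge end until the two white cover panels are folded fully flat against each other, standing upright. Then press down the raised left end of the black calibration tile holder until it sits level at the bottom of its nest. Leave the cover folded, and do not shift the blue gloss meter or the red-lidded pot.

Things in the scene. Friction and masses are not known exactly. Their poses are not given: they have to be found in the camera images.
- dock: Fixed grey calibration dock with white nest, 210 (x) x 190 (y) mm; origin at the centre of its underside. x runs along it from the open end near the robot to the far end with the cover's fixed hinge, y across it towards the tile holder's raised end, z up. Aluminium side rails up to 44 mm high. The fixed hinge line runs along y at x = 85 mm, z = 46 mm.
- dock_nest (a point): Where the tile holder's centre belongs when seated, in the middle of the dock's nest; axes as the dock's, at dock x = -15, y = 0, z = 20.5 mm, which is 6.5 mm above the nest's flat floor. The nest is a recess 57 (x) x 127 (y) mm, 8 deep, its rim 22 mm above the bench.
- cover (a joint): Angle in rad of the bifold dust cover: 0 = both panels lie flat over the dock, 1.571 = folded, both upright at the hinge, undersides together, top 121 mm above the bench. Starts as a low inverted V, about 0.3 to 0.75; stays where left. Two white panels, each 75 mm long, 156 wide, 4 thick, linked to a carriage that runs straight along the dock's x, 150 mm x cos(angle) from the fixed hinge.
- push_plate (a point): Centre of the upright orange push plate fixed on the carriage, 35 mm in -x of the carriage's hinge; stays upright, axes as the dock's. 9 thick (x), 70 wide (y), 36 mm high; centre 72 mm above the bench. Push its ribbed -x face in +x with about 2 to 5 N until it meets the stop, at dock x = 50 mm. Nothing under its path is higher than 44 mm.
- tile_center (a point): Centre of the loose black calibration tile holder, a flat bar 52 (x) x 122 (y) x 13 (z) mm, 110 g. It lies in the nest under the cover with its +y end propped up about 10 mm (0.09 rad) by a stiff steel lift-out bar that sinks into the nest's floor under about 3 to 5 N and stays down. z is the normal of its top.
- tile_raised_end (a point): Point on the top face of the tile holder, 50 mm from its centre along its +y: the raised end, above the lift-out bar, where to press. About 37 mm above the bench at the start, 27 mm when seated.
- cal_tile: The tile holder itself, origin at the centre of its underside; axes as tile_center.
- gloss_meter: Bystander: blue and grey hand gloss meter, 48 x 148 x 80 mm, standing on the bench left of the dock; origin at the centre of its underside.
- red_pot: Bystander: white sample pot with red lid, 63 mm across, 55 high, on the bench right of the dock; origin at the centre of its underside.
Mind the look-alikes: they are no part of the job. Leave any green or turquoise look-alike of the cal_tile alone.

How it is judged:
On the way, in this order (a step that is already met when the one before it is completed fails the run):
1. the bifold cover is folded flat, both panels upright against each other (value of joint cover above 1.5 rad), for 0.2 s.
2. the tile holder lies level at the bottom of its nest (angle between tile_center's own z axis and vertical below 0.025 rad and z of tile_center in the frame of dock_nest between -0.003 and 0.002 m and horizontal distance between tile_center and dock_nest below 0.007 m), for 0.2 s.
At the end, for the whole second after the job is handed in: The cover stands folded (its joint above 1.5 rad), and the tile holder is at rest level in the nest (tilt under 0.025 rad, centre within 7 mm of the nest's centre sideways and less than 2 mm too high) (all of step 2 and value of joint cover above 1.5 rad and linear speed of cal_tile below 0.02 m/s and velocity of joint cover between -0.05 and 0.05 rad/s); the robot touches nothing.
It fails at once if the gloss meter is shifted by more than 20 mm (distance of gloss_meter from where it was at the start of the episode above 0.02 m).
It fails at once if the red-lidded pot is shifted by more than 20 mm (distance of red_pot from where it was at the start of the episode above 0.02 m).
It also fails if it takes over 38 s, if anything falls off the work surface, if the arm or the gripper's body presses on something with over 40 N, if the wrist force passes 120 N, or if a joint passes its speed limit or range.

ROBOT

A 6-joint arm with a two-finger parallel gripper is mounted at the origin on the work surface; the furniture and walls round the work are solid. World frame = base frame: x ahead of the robot, y to its left, z up, the work surface at z = 0. Lengths are in m, angles in rad, forces in N, time in s.
With the tool pointing down it reaches from about 0.3 to 0.85 m from the base axis. Payload 4.2 kg.
Tool frame: the origin (TCP) lies midway between the tips of the shut fingers; the grasp point (between the pads) lies 19 mm behind it; z points along the fingers, x is the direction in which the jaws open and shut, and the axes are right-handed (so a half turn about z gives the same grasp; the last joint's range is limited). The gripper opens to 91 mm and grips with 3 to 60 N. Pads are 32 mm wide; open, the fingers measure 118 mm over their backs; the gripper's body (76 mm by 178 mm) begins 60 mm behind the grasp point.
Start: joints at [-1.299, 0.32, 1.565, -0, 1.257, -0.02], TCP at [0.165, -0.551, 0.214] pointing down, gripper open.
Joint ranges: [-3.11, 3.11], [-0.84, 2.01], [0.21, 2.61], [-1.34, 4.49], [0.05, 2.63], [-2.56, 2.56]. Speed limits (rad/s): [2.57, 2.57, 3.14, 3.14, 3.14, 3.14].

INTERFACE

Orientations are given as a rotation vector (axis times angle).
In Python, from rig import bot gives the robot as it stands.
- The arm moves only by the tool servo_tool, never from a script. Its argument "plan" is a list that holds one entry, the list of rows, each a list of 6 numbers: the shift along the world's x, y, z in units of 80 mm (1.0 is 80 mm), then the turn, a rotation vector about the world's x, y, z in units of pi rad (1.0 is pi rad). A call has 1 to 5 rows; each row shifts and turns the commanded pose from where the row before left it; what a row does not reach is not made up. A row lasts 1/10 s, in which the tool goes at most 50 mm and 8.59 degrees, less where a joint would pass 70% of its speed; a pose out of reach is approached as far as the arm can. A call with a number of a shift or a turn outside -1 to 1 is refused whole. A call with a gripper value outside its range is refused whole. "gripper" is the finger opening in mm, from 0 to 91.2, set as the call begins (left out, the last holds). The fingers move at their own pace and stop on an object; "force" is the grip in N (left out, the last holds). Time passes only in rows, so rows that do not move let the fingers close. It gives the time, the measured TCP pose, the force and the opening at its end, in the units of the state.
- bot.read_state(): the state, without advancing time (a new reading comes with each control period).
- bot.read_camera(name): name is "side" or "top" or "wrist"; returns the picture (384x512x3 uint8, red, green, blue); there is no depth.
- bot.camera_model(name): a dict with "K" (3x3 intrinsics, pixels), "pose" (4x4, takes a point from camera to world coordinates); the wrist camera has in their place "mount" (4x4, takes a point from camera to tool coordinates, whose origin is the TCP and whose axes are the tool frame's). Camera axes: x right, y down, z forward; pixel columns grow to the right and rows downward; lengths in m; the calibration is good to about 2 mm. A picture is of the moment at which its call begins: read the wrist's pose just before it. camera_model takes no time and is no camera call.
- bot.job_done(): hands the job in, once; it reports no verdict.
Trained networks look in the newest picture that a camera, given by its name, has taken for a name from the list of things; names that differ only in an ending like _2 or _b are one class to them, and where a whole thing is asked for, a point or a joint stands for the part that bears it (a point fixed in the world has none). Each returns a list of dicts, best first, with "conf" (0 to 1); they miss things now and then, are a little off and sometimes report something else, mostly with a low value. They report only what shows in the picture. A call takes as long as a camera call. They do not tell look-alikes from the thing itself.
- bot.silhouettes(camera, label): "pixels" (384x512 bool, what is visible of it) and "extent" ([centre column, centre row, width, height] in pixels, round what is visible of it).
The state is a dict: "time_s": time; "qpos": joint angles; "joint_velocities": joint speeds; "joint_torque": joint torques, N m; "tcp_pos": TCP position; "orientation": TCP orientation; "contact_force": force on the tool from outside, world axes, zero at the start; "torque": the same for the moment, N m; "grip_width": finger opening in m.
Only numpy, scipy, OpenCV 4.12 (cv2) and the standard library are available. Lean on these libraries where they do the work, as an engineer would, in place of code of your own. Each camera call takes 0.05 s, during which the arm holds its last target.

## Working session

There is one attempt and no reset: what is moved stays moved. The work goes in short steps, Python scripts to look and compute and a tool call to move; the robot and the scene stay as the last step left them, time stands still between calls to the robot, and variables do not carry over. Pictures are saved under pics/ and viewed, and the job is handed in when it is done.

Besides the shell and the picture viewer there is one more tool, called after "Call:" as name(argument=value, ...) on one line, values as JSON. servo_tool: Moves the arm, as the interface text tells. Shifts and turns lie within -1 to 1; 1 stands for 80 mm of shift or pi rad of turn. Its arguments: {"type":"object","properties":{"plan":{"type":"array"},"gripper":{"type":"number"},"force":{"type":"number"}},"required":["plan"]}

```bash
mkdir -p pics; ls
python3 - <<'E'
from rig import bot
import cv2
s=bot.read_state();print({k:s[k] for k in('time_s','tcp_pos','orientation','contact_force','grip_width')})
for c in('top','side'):
    im=bot.read_camera(c);cv2.imwrite(f'pics/{c}0.png',im[:,:,::-1])
    m=bot.camera_model(c);print(c,m['K'],m['pose'])
    for l in('push_plate','dock','cal_tile','gloss_meter','red_pot'):
        print(l,[(round(d['conf'],2),d['extent']) for d in bot.silhouettes(c,l)])
print(bot.camera_model('wrist'))
E
```

```text
pics
{'time_s': 0.0, 'tcp_pos': array([ 0.16527151, -0.55021503,  0.21312024]), 'orientation': array([-2.51992400e+00,  1.87426554e+00,  2.18621527e-03]), 'contact_force': array([-0.43121699, -0.0579416 , -0.25534519]), 'grip_width': 0.09098355889702026}
top [[423.55849782   0.         252.3820363 ]
 [  0.         423.55849782 192.94049728]
 [  0.           0.           1.        ]] [[ 0.00729122 -0.9841493   0.17719198  0.32733896]
 [-0.99965882 -0.00272908  0.02597695  0.03476055]
 [-0.02508163 -0.17732093 -0.98383342  1.19390027]
 [ 0.          0.          0.          1.        ]]
push_plate [(0.76, [303.9, 196.6, 70.1, 35.9]), (0.42, [126.2, 209.3, 56.3, 27.0])]
dock [(0.86, [299.9, 183.6, 87.3, 90.8])]
cal_tile [(0.8, [215.8, 213.3, 49.0, 36.0]), (0.68, [310.8, 266.8, 35.7, 46.7]), (0.59, [217.2, 142.8, 36.0, 41.4])]
gloss_meter [(0.56, [125.4, 208.2, 55.8, 29.5])]
red_pot [(0.9, [385.0, 237.3, 31.7, 23.8])]
side [[448.80331572   0.         255.01249851]
 [  0.         448.80331572 192.19600059]
 [  0.           0.           1.        ]] [[ 0.91918269 -0.3421232   0.19507663  0.
[... 349 characters left out ...]
, 238.4, 30.9, 25.6])]
gloss_meter [(0.71, [207.4, 116.4, 17.7, 48.3]), (0.58, [280.4, 236.6, 32.4, 28.5])]
red_pot [(0.66, [272.1, 318.8, 22.4, 21.0]), (0.46, [289.9, 229.9, 98.9, 88.4])]
{'K': array([[340.49290081,   0.        , 248.39000025],
       [  0.        , 340.49290081, 190.07083869],
       [  0.        ,   0.        ,   1.        ]]), 'mount': array([[ 9.99999938e-01, -2.94076256e-05, -3.50693811e-04,
         4.00647550e-04],
       [ 1.29349390e-04,  9.57464894e-01,  2.88549753e-01,
        -8.16907013e-02],
       [ 3.27291450e-04, -2.88549780e-01,  9.57464839e-01,
        -1.70837360e-01],
       [ 0.00000000e+00,  0.00000000e+00,  0.00000000e+00,
         1.00000000e+00]])}
```

View pics/top0.png

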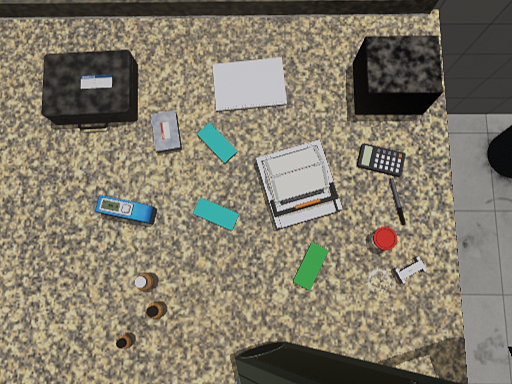

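View pics/side0.png

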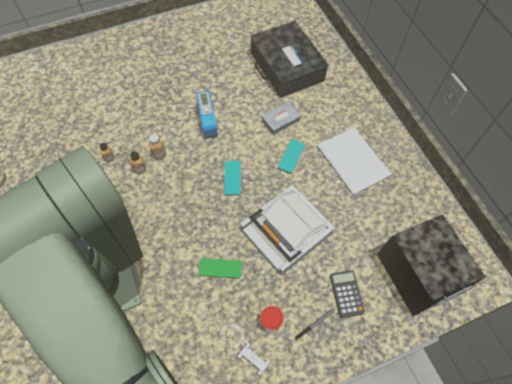

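Run:
```python
import cv2
for c,(x0,y0,x1,y1) in {'top':(240,120,410,290),'side':(190,140,360,310)}.items():
    im=cv2.imread(f'pics/{c}0.png')[y0:y1,x0:x1]
    cv2.imwrite(f'pics/{c}0z.png',cv2.resize(im,None,fx=3.5,fy=3.5,interpolation=cv2.INTER_CUBIC))
```

```text
(no output)
```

View pics/top0z.png

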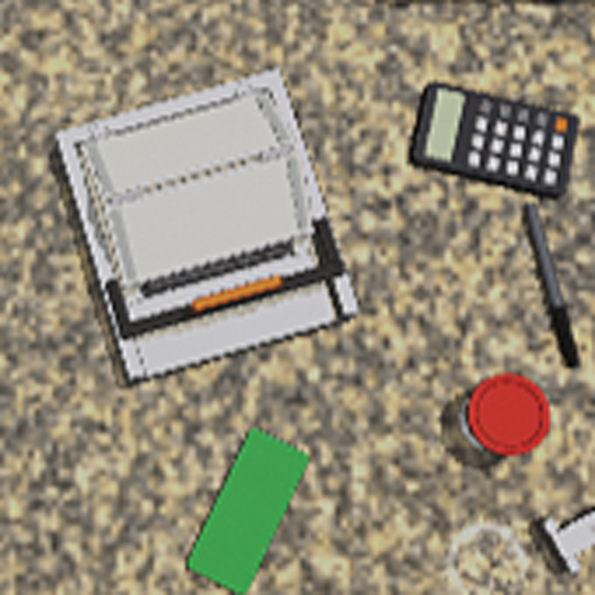

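View pics/side0z.png

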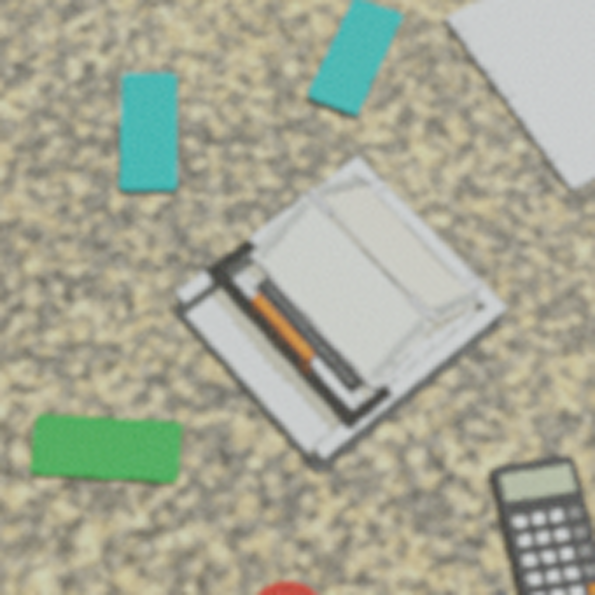

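```bash
cat > h.py <<'E'
import numpy as np,cv2
from rig import bot
def ray(c,px,z,pose=None):
    m=bot.camera_model(c); T=m['pose'] if pose is None else pose
    d=T[:3,:3]@np.linalg.inv(m['K'])@np.array([px[0],px[1],1.]); o=T[:3,3]
    return o+d*(z-o[2])/d[2]
def proj(c,P,pose=None):
    m=bot.camera_model(c); T=m['pose'] if pose is None else pose
    q=(np.asarray(P)-T[:3,3])@T[:3,:3]; q=q@m['K'].T; return q[...,:2]/q[...,2:]
E
python3 - <<'E'
from h import *
for c,(x0,y0),cs in (('top',(240,120),[(57,133),(280,70),(355,312),(130,383)]),('side',(190,140),[(360,157),(505,308),(318,462),(178,302)])):
    P=[np.array(p)/3.5+np.array([x0,y0]) for p in cs]
    for z in(0,.02,.044):
        W=np.array([ray(c,p,z)[:2] for p in P]);print(c,z,W.round(3).tolist(),'c',W.mean(0).round(4),[round(float(np.linalg.norm(W[i]-W[(i+1)%4])),3) for i in range(4)])
        for i,j in((3,0),(2,1)): d=W[j]-W[i];print(' yaw',np.arctan2(d[1],d[0]).round(3))
    im=cv2.imread(f'pics/{c}0.png'); h=cv2.cvtColor(im,cv2.COLOR_BGR2HSV)
    m=cv2.inRange(h,(5,130,120),(18,255,255)); 
    if c=='top': m[:, :240]=0;m[:,345:]=0;m[:180]=0
    else: m[:,:190]=0;m[:,:][:200]=0;m[270:]=0
    n,l,st,ce=cv2.connectedComponentsWithStats(m);print(st[1:],ce[1:])
    k=1+np.argmax(st[1:,4]);r=cv2.minAreaRect(np.argwhere(l==k)[:,::-1].astype(np.float32));bx=cv2.boxPoints(r);print(r)
    for z in(.072,.09): print(z,ray(c,ce[k],z),np.array([ray(c,p,z)[:2] for p in bx]).round(3).tolist())
for c,p in(('top',(385,238)),('side',(272,318))): print('pot',ray(c,p,.055))
E
```

```text
top 0 [[0.646, 0.056], [0.7, -0.13], [0.496, -0.186], [0.438, -0.004]] c [ 0.57   -0.0662] [0.193, 0.211, 0.191, 0.216]
 yaw 0.281
 yaw 0.269
top 0.02 [[0.64, 0.055], [0.694, -0.127], [0.494, -0.182], [0.436, -0.004]] c [ 0.566  -0.0645] [0.19, 0.208, 0.188, 0.212]
 yaw 0.281
 yaw 0.269
top 0.044 [[0.634, 0.055], [0.686, -0.124], [0.49, -0.178], [0.434, -0.003]] c [ 0.5611 -0.0625] [0.186, 0.203, 0.184, 0.208]
 yaw 0.281
 yaw 0.269
[[295 199  26  10  83]] [[307.25301205 203.39759036]]
((307.4622802734375, 203.36795043945312), (3.159292459487915, 25.961143493652344), 74.05460357666016)
0.072 [ 0.50141776 -0.08246238  0.072     ] [[0.496, -0.049], [0.515, -0.115], [0.507, -0.118], [0.488, -0.051]]
0.09 [ 0.49862481 -0.08058163  0.09      ] [[0.493, -0.047], [0.512, -0.113], [0.504, -0.115], [0.485, -0.049]]
side 0 [[0.653, 0.075], [0.704, -0.109], [0.497, -0.171], [0.446, 0.007]] c [ 0.5749 -0.0494] [0.191, 0.216, 0.185, 0.218]
 yaw 0.32
 yaw 0.292
side 0.02 [[0.646, 0.066], [0.697, -0.115], [0.493, -0.176], [0.443, -0.002]] c [ 0.5698 -0.0567] [0.188, 0.213, 0.182, 0.215]
 yaw 0.32
 yaw 0.292
side 0.044 [[0.639, 0.055], [0.688, -0.123], [0.489, -0.183], [0.439, -0.011]] c [ 0.5637 -0.0655] [0.184, 0.208, 0.178, 0.21]
 yaw 0.32
 yaw 0.292
[[262 225  17  18  72]] [[270.5        233.38888889]]
((270.2500305175781, 233.25003051757812), (21.920310974121094, 2.8284268379211426), 45.0)
0.072 [ 0.50365845 -0.07580541  0.072     ] [[0.489, -0.046], [0.496, -0.043], [0.517, -0.103], [0.51, -0.107]]
0.09 [ 0.49985857 -0.08239257  0.09      ] [[0.485, -0.053], [0.493, -0.05], [0.513, -0.11], [0.506, -0.113]]
pot [ 0.41161445 -0.2890415   0.055     ]
pot [ 0.41296605 -0.28988162  0.055     ]
```

Call:
servo_tool(plan=[[[0.31, 0.48, 0.05, 0, 0, 0], [0.31, 0.48, 0.05, 0, 0, 0], [0.31, 0.48, 0, 0, 0, 0], [0.31, 0.48, 0, 0, 0, 0], [0.31, 0.48, 0, 0, 0, 0]]], gripper=0)

```text
time_s: 1.1
tcp_pos: [0.2901, -0.3572, 0.2222]
orientation: [2.52, -1.876, 0.001]
contact_force: [0.4, -0.2, 0.3]
grip_width: 0.0543
```

Call:
servo_tool(plan=[[[0.31, 0.48, 0, 0, 0, 0], [0.31, 0.48, 0, 0, 0, 0], [0.31, 0.48, 0, 0, 0, 0], [0.31, 0.48, 0, 0, 0, 0], [0.31, 0.48, 0, 0, 0, 0]]])

```text
time_s: 1.6
tcp_pos: [0.4142, -0.165, 0.2223]
orientation: [-2.521, 1.875, -0.002]
contact_force: [1.0, 0.1, 0.2]
grip_width: 0.0137
```

Call:
servo_tool(plan=[[[0.31, 0.48, 0, 0, 0, 0], [0.31, 0.48, 0, 0, 0, 0], [0, 0, 0, 0, 0, 0]]])

```text
time_s: 1.9
tcp_pos: [0.4655, -0.0859, 0.2221]
orientation: [-2.525, 1.866, -0.001]
contact_force: [0.0, -0.3, 0.2]
grip_width: 0.0006
```

```bash
cat >> h.py <<'E'
def wpose(s):
    T=np.eye(4);T[:3,:3]=cv2.Rodrigues(np.array(s['orientation'],float))[0];T[:3,3]=s['tcp_pos'];return T@bot.camera_model('wrist')['mount']
E
python3 - <<'E'
from h import *
s=bot.read_state();im=bot.read_camera('wrist');cv2.imwrite('pics/w1.png',im[:,:,::-1])
print(s['time_s'],s['tcp_pos'],s['orientation'],s['contact_force'],s['grip_width'],s['qpos'])
print([(round(d['conf'],2),d['extent']) for d in bot.silhouettes('wrist','push_plate')])
E
```

```text
1.9 [ 0.46548112 -0.08593441  0.2220582 ] [-2.52466440e+00  1.86574777e+00 -9.03599878e-04] [ 0.04872903 -0.28573384  0.23778322] 0.0006312860988560337 [-0.20819258  0.15263569  1.7703539   0.00200834  1.21711086  1.06397158]
[(0.77, [254.9, 122.0, 188.7, 58.3]), (0.53, [400.9, 254.2, 65.7, 53.1])]
```

View pics/w1.png

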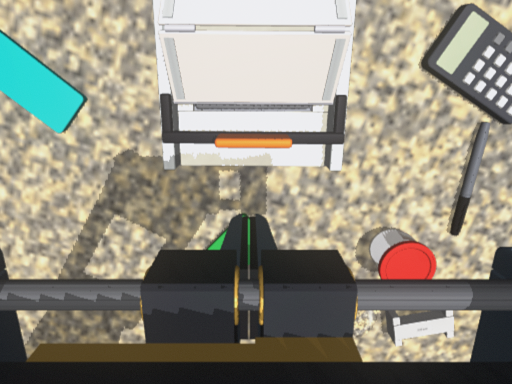

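Run:
```python
from h import *
s=bot.read_state();T=wpose(s);R=cv2.Rodrigues(np.array(s['orientation'],float))[0];print('tool x ang',np.arctan2(R[1,0],R[0,0]))
im=cv2.imread('pics/w1.png');h=cv2.cvtColor(im,cv2.COLOR_BGR2HSV)
m=cv2.inRange(h,(5,150,120),(18,255,255));m[200:]=0
v,u=np.nonzero(m);print(u.min(),u.max(),v.min(),v.max())
r=cv2.minAreaRect(np.c_[u,v].astype(np.float32));print(r)
L=[np.mean(v[u==k]) for k in range(u.min()+5,u.max()-5)]
print(np.polyfit(np.arange(len(L)),L,1))
for px in((u.min(),v.min()),(u.max(),v.min()),((u.min()+u.max())/2,v.min())): print(ray('wrist',px,.09,T))
# predicted geometry
c=np.array([.565,-.063]);a=.28;X=np.array([np.cos(a),np.sin(a)]);Y=np.array([-X[1],X[0]])
def D(x,y,z): return np.r_[c+x*X+y*Y,z]
P=[D(-.105,.095,0),D(-.105,-.095,0),D(-.0725,.035,.09),D(-.0725,-.035,.09),D(-.0725,.035,.054)]
print(proj('wrist',np.array(P),T).round(1))
# rail/dock near corners measured
for px in((163,168),(342,168)):print([ray('wrist',px,z,T).round(4).tolist() for z in(0,.02,.044)])
```

```text
tool x ang -1.2763591424070886
215 291 138 147
((253.0, 142.5), (9.0, 76.0), 90.0)
[4.92343477e-03 1.41908531e+02]
[ 0.49164827 -0.04998847  0.09      ]
[ 0.51121394 -0.1145377   0.09      ]
[ 0.50143112 -0.08226313  0.09      ]
[[169.6 158.8]
 [331.5 161.1]
 [212.6 144.3]
 [291.  145.4]
 [216.2 138.4]]
[[0.4248, 0.0042, 0.0], [0.4308, 0.0006, 0.02], [0.4379, -0.0036, 0.044]]
[[0.4862, -0.1982, 0.0], [0.489, -0.1914, 0.02], [0.4924, -0.1833, 0.044]]
```

Call:
servo_tool(plan=[[[-0.05, -0.1, -0.5, 0, 0, 0], [0, 0, -0.5, 0, 0, 0], [0, 0, -0.5, 0, 0, 0], [0, 0, -0.5, 0, 0, 0], [0, 0, 0, 0, 0, 0]]])

```text
time_s: 2.5
tcp_pos: [0.4542, -0.0983, 0.0581]
orientation: [2.515, -1.875, -0.016]
contact_force: [0.0, -0.2, 0.6]
grip_width: 0.0006
```

Run:
```python
from h import *
s=bot.read_state();print(s['time_s'],s['tcp_pos'],s['orientation'],s['contact_force'])
for c in('wrist','side','top'):
    im=bot.read_camera(c)[:,:,::-1]
    if c=='wrist':cv2.imwrite('pics/w2.png',im)
    else: 
        x0,y0=(230,110) if c=='top' else (180,140)
        cv2.imwrite(f'pics/{c}2.png',cv2.resize(im[y0:y0+170,x0:x0+170],None,fx=3,fy=3,interpolation=cv2.INTER_CUBIC))
```

```text
2.5 [ 0.45417924 -0.09831697  0.0581306 ] [ 2.51483995 -1.87472768 -0.01608922] [ 0.03868865 -0.17796222  0.55885272]
```

View pics/w2.png

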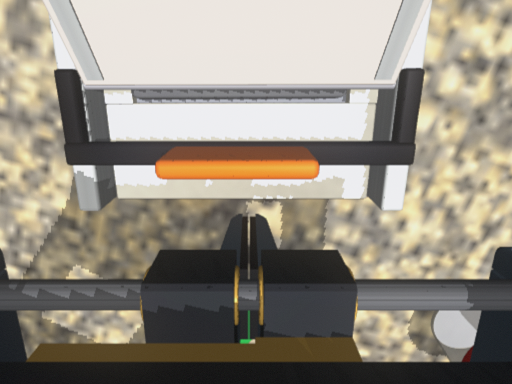

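View pics/side2.png

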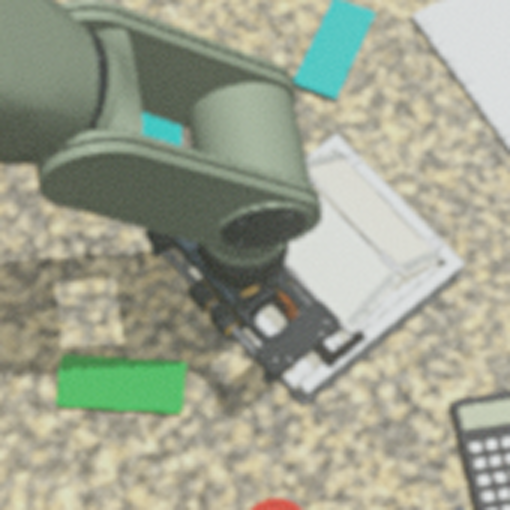

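Call:
servo_tool(plan=[[[0.23, 0.11, 0, 0, 0, 0.005], [0.2, 0.06, 0, 0, 0, 0], [0.2, 0.06, 0, 0, 0, 0], [0.2, 0.06, 0, 0, 0, 0], [0.2, 0.06, 0, 0, 0, 0]]])

```text
time_s: 3.15
tcp_pos: [0.543, -0.0703, 0.0647]
orientation: [-2.534, 1.855, -0.005]
contact_force: [-0.7, -0.8, -0.7]
grip_width: 0.0005
```

Run:
```python
from h import *
s=bot.read_state();print(s['time_s'],s['tcp_pos'],s['orientation'],s['contact_force'])
cv2.imwrite('pics/w3.png',bot.read_camera('wrist')[:,:,::-1])
```

```text
3.15 [ 0.54297974 -0.07029755  0.06467758] [-2.53405883  1.85461221 -0.00523902] [-0.7003656  -0.80260918 -0.69525683]
```

View pics/w3.png

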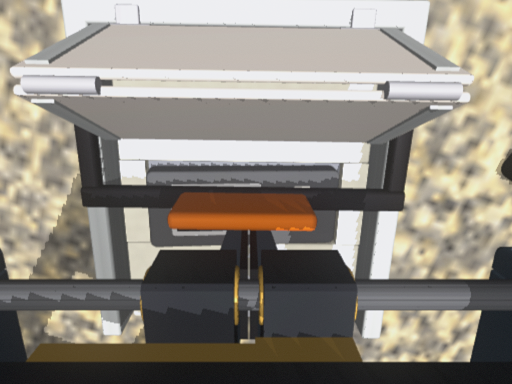

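Call:
servo_tool(plan=[[[0.15, 0.045, -0.02, 0, 0, 0], [0.15, 0.045, -0.02, 0, 0, 0], [0.12, 0.035, 0, 0, 0, 0], [0.08, 0.023, 0, 0, 0, 0]]])

```text
time_s: 3.6
tcp_pos: [0.5824, -0.0579, 0.0591]
orientation: [-2.535, 1.855, -0.001]
contact_force: [-2.1, 0.4, -0.2]
grip_width: 0.0006
```

Run:
```python
from h import *
s=bot.read_state();print(s['time_s'],s['tcp_pos'],s['orientation'],s['contact_force'])
cv2.imwrite('pics/w4.png',bot.read_camera('wrist')[:,:,::-1])
```

```text
3.6 [ 0.58242442 -0.05794273  0.05906299] [-2.53525679e+00  1.85477539e+00 -1.11909994e-03] [-2.12639993  0.39990495 -0.22802483]
```

View pics/w4.png

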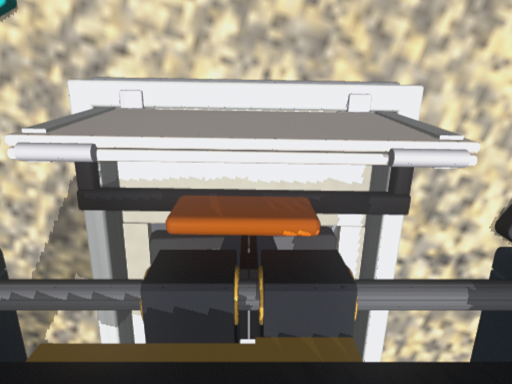

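Call:
servo_tool(plan=[[[0.05, 0.015, 0, 0, 0, 0], [0.05, 0.015, 0, 0, 0, 0], [0.04, 0.012, 0, 0, 0, 0]]])

```text
time_s: 3.95
tcp_pos: [0.5922, -0.0547, 0.0586]
orientation: [2.535, -1.854, -0.002]
contact_force: [-5.0, -2.8, 2.6]
grip_width: 0.0003
```

Call:
servo_tool(plan=[[[0.03, 0.01, 0, 0, 0, 0], [0.02, 0.006, 0, 0, 0, 0]]])

```text
time_s: 4.15
tcp_pos: [0.5926, -0.0545, 0.0586]
orientation: [2.53, -1.85, -0.01]
contact_force: [-11.0, -5.7, 8.4]
grip_width: 0.0004
```

Run:
```python
from h import *
s=bot.read_state();print(s['time_s'],s['tcp_pos'],s['orientation'],s['contact_force'])
cv2.imwrite('pics/w5.png',bot.read_camera('wrist')[:,:,::-1])
```

```text
4.15 [ 0.59264506 -0.05454836  0.05856716] [ 2.53049861 -1.84991308 -0.00965849] [-10.97814951  -5.71845304   8.3543288 ]
```

View pics/w5.png

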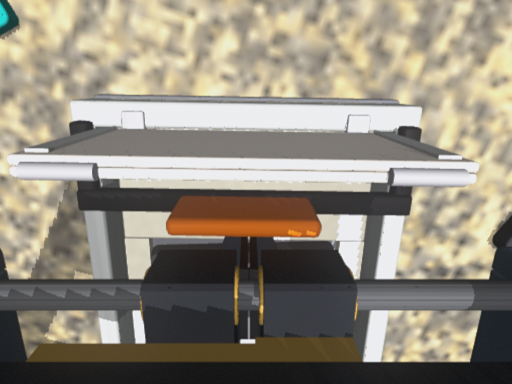

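Call:
servo_tool(plan=[[[0, 0, 0, 0, 0, 0], [0, 0, 0, 0, 0, 0], [-0.15, -0.045, 0, 0, 0, 0], [-0.4, -0.12, 0.1, 0, 0, 0], [-0.3, -0.09, 0.4, 0, 0, 0]]])

```text
time_s: 4.7
tcp_pos: [0.5248, -0.0736, 0.0962]
orientation: [2.533, -1.853, -0.011]
contact_force: [0.3, -0.3, 0.7]
grip_width: 0.0005
```

Call:
servo_tool(plan=[[[0, 0, 0.5, 0, 0, 0], [0, 0, 0.5, 0, 0, 0], [0, 0, 0, 0, 0, 0]]])

```text
time_s: 5.0
tcp_pos: [0.5323, -0.0744, 0.1848]
orientation: [-2.53, 1.852, -0.019]
contact_force: [1.1, -0.1, 0.9]
grip_width: 0.0005
```

Run:
```python
from h import *
s=bot.read_state();print(s['time_s'],s['tcp_pos'],s['orientation'],s['contact_force'])
for c in('wrist','side','top'):
    im=bot.read_camera(c)[:,:,::-1]
    if c=='wrist':cv2.imwrite('pics/w6.png',im)
    else: 
        x0,y0=(230,110) if c=='top' else (180,140)
        cv2.imwrite(f'pics/{c}6.png',cv2.resize(im[y0:y0+170,x0:x0+170],None,fx=3,fy=3,interpolation=cv2.INTER_CUBIC))
```

```text
5.0 [ 0.53225803 -0.07444967  0.18477354] [-2.52979138  1.85162077 -0.01886284] [ 1.11735958 -0.0542694   0.90683063]
```

View pics/w6.png

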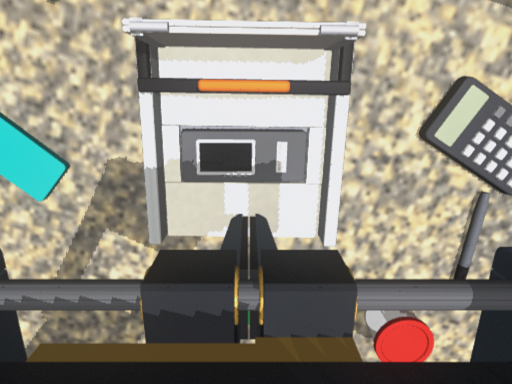

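View pics/side6.png

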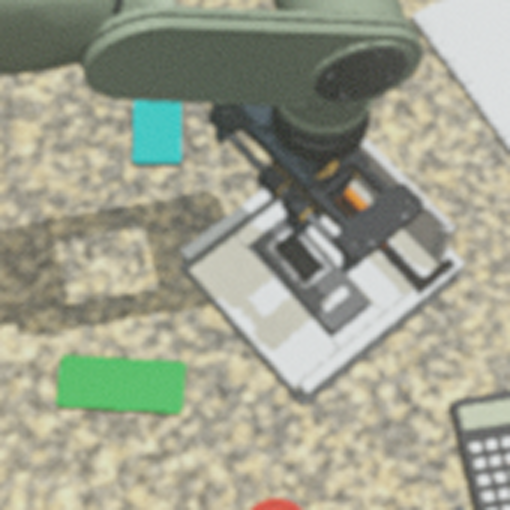

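View pics/top6.png

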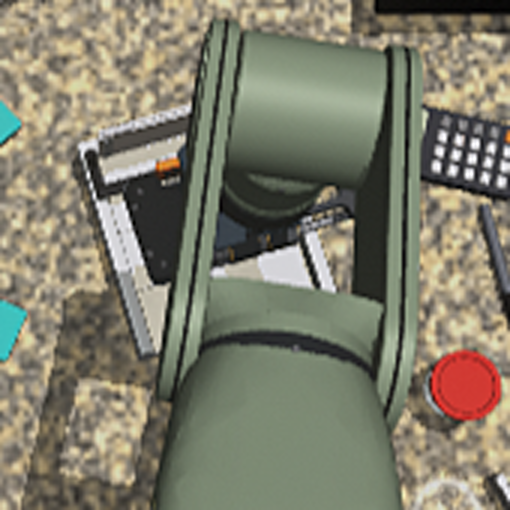

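```bash
python3 - <<'E'
from h import *
s=bot.read_state();T=wpose(s)
a=.287;X=np.array([np.cos(a),np.sin(a)]);Y=np.array([-X[1],X[0]])
im=cv2.imread('pics/w6.png');h=cv2.cvtColor(im,cv2.COLOR_BGR2HSV)
m=cv2.inRange(h,(5,150,120),(18,255,255));m[120:]=0;v,u=np.nonzero(m);print(u.min(),u.max(),v.min(),v.max())
pl=(ray('wrist',(u.min()-.5,v.max()+.5),.09,T)+ray('wrist',(u.max()+.5,v.max()+.5),.09,T))/2;print('plate -x face',pl)
d=ray('wrist',(u.max(),v.max()),.09,T)-ray('wrist',(u.min(),v.max()),.09,T);print('w',np.linalg.norm(d))
TL=ray('wrist',(181,129),.038,T);BL=ray('wrist',(181,182),.038,T);TR=ray('wrist',(306,129),.027,T);BR=ray('wrist',(306,182),.027,T)
print(TL,BL,TR,BR,np.linalg.norm(TL-BL),np.linalg.norm(TL-TR))
c=(TL+BL+TR+BR)/4
print('tile c',c); 
# dock origin from the plate: face at 45.5 , tile at -15
for n,o in(('fromplate',pl[:2]-.0455*X),('fromtile',c[:2]+.015*X)):
    e=o-.015*X+.05*Y
    print(n,'origin',o,'raised end',e,'move',e-s['tcp_pos'][:2])
ap=(ray('wrist',(125,28),.125,T)+ray('wrist',(365,28),.125,T))/2;print('apex-plate along x',(ap-pl)[:2]@X)
E
python3 - <<'E'
import cv2
im=cv2.imread('pics/w6.png');cv2.imwrite('pics/w6z.png',cv2.resize(im[0:250,110:380],None,fx=2.4,fy=2.4,interpolation=cv2.INTER_CUBIC))
E
```

```text
198 289 79 91
plate -x face [ 0.60226128 -0.04668189  0.09      ]
w 0.06649328395289719
[ 0.55322986 -0.00194772  0.038     ] [ 0.50493242 -0.01429427  0.038     ] [ 0.58681794 -0.11194887  0.027     ] [ 0.53847703 -0.12993484  0.027     ] 0.0498505770906171 0.1155396563030997
tile c [ 0.54586431 -0.06453142  0.0325    ]
fromplate origin [ 0.55862235 -0.05956186] raised end [ 0.53008208 -0.01585313] move [0.00196116 0.05782591]
fromtile origin [ 0.56025077 -0.06028528] raised end [ 0.5317105  -0.01657655] move [0.00358958 0.05710249]
apex-plate along x 0.03708387281355734
```

View pics/w6z.png

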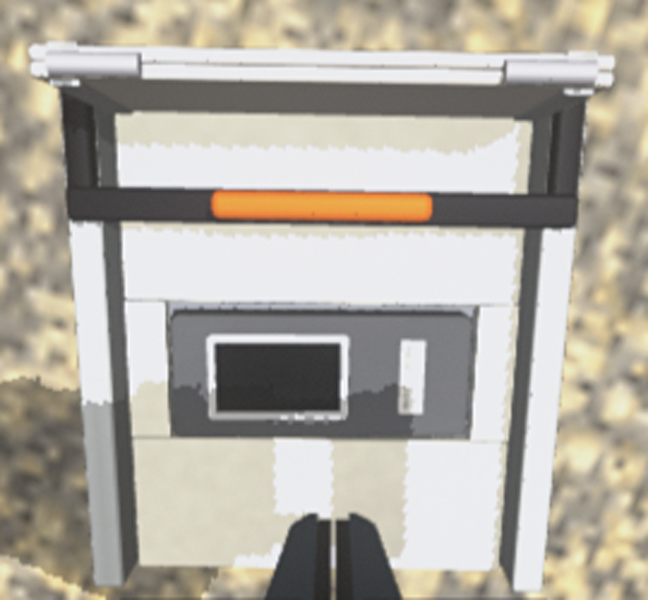

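Call:
servo_tool(plan=[[[0, 0.36, 0, 0, 0, 0], [0, 0.36, -0.2, 0, 0, 0], [0, 0, -0.5, 0, 0, 0], [0, 0, -0.5, 0, 0, 0], [0, 0, -0.25, 0, 0, 0]]])

```text
time_s: 5.65
tcp_pos: [0.5249, -0.0156, 0.0579]
orientation: [2.532, -1.851, -0.012]
contact_force: [0.2, 0.6, -0.3]
grip_width: 0.0006
```

Call:
servo_tool(plan=[[[0, 0, 0, 0, 0, 0]]])

```text
time_s: 5.75
tcp_pos: [0.5247, -0.0158, 0.0581]
orientation: [2.531, -1.851, -0.014]
contact_force: [-0.7, 0.5, -0.0]
grip_width: 0.0003
```

Run:
```python
from h import *
s=bot.read_state();print(s['time_s'],s['tcp_pos'],s['orientation'],s['contact_force'])
cv2.imwrite('pics/w7.png',bot.read_camera('wrist')[:,:,::-1])
```

```text
5.75 [ 0.52470032 -0.01583485  0.0581485 ] [ 2.53092666 -1.85118438 -0.01411766] [-7.26721192e-01  5.35615915e-01 -5.29825527e-04]
```

View pics/w7.png

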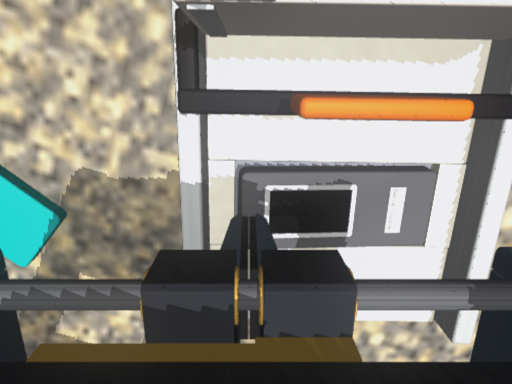

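Run:
```python
from h import *
s=bot.read_state();T=wpose(s);t=s['tcp_pos']
print([proj('wrist',np.r_[t[:2],z],T).round(1).tolist() for z in(t[2],.037,.03)])
a=.287;X=np.array([np.cos(a),np.sin(a)]);Y=np.array([-X[1],X[0]])
# low end z .027 (right edge), raised .038
TL=ray('wrist',(238,166),.038,T);TR=ray('wrist',(438,166),.027,T);BR=ray('wrist',(432,247),.027,T);BL=ray('wrist',(238,247),.038,T)
print(TL,TR,BR,BL,np.linalg.norm(TL-TR),np.linalg.norm(TR-BR))
c=((TL+TR)/2+(TR+BR)/2-TR)[:2]; c=(TL[:2]+BR[:2])/2
e=c+.05*Y;print('c',c,'end',e,'move',e-t[:2], 'dock', (e-t[:2])@X,(e-t[:2])@Y)
```

```text
[[247.8, 242.7], [247.9, 225.9], [248.0, 221.6]]
[0.56111559 0.00096934 0.038     ] [ 0.59567833 -0.11605917  0.027     ] [ 0.54510074 -0.13735014  0.027     ] [ 0.51162308 -0.01426085  0.038     ] 0.12252042770746968 0.05487620690282276
c [ 0.55310817 -0.0681904 ] end [ 0.53895436 -0.02023553] move [ 0.01229017 -0.00423423] dock 0.010588857392216674 -0.007540094733915966
```

Call:
servo_tool(plan=[[[0.15, -0.07, 0, 0, 0, 0], [0, 0, -0.13, 0, 0, 0], [0, 0, 0, 0, 0, 0]]])

```text
time_s: 6.1
tcp_pos: [0.5408, -0.0221, 0.052]
orientation: [2.535, -1.856, -0.0]
contact_force: [-0.9, 0.1, 0.1]
grip_width: 0.0004
```

Run:
```python
from h import *
s=bot.read_state();print(s['time_s'],s['tcp_pos'],s['orientation'],s['contact_force'])
cv2.imwrite('pics/w8.png',bot.read_camera('wrist')[:,:,::-1])
T=wpose(s);t=s['tcp_pos'];print([proj('wrist',np.r_[t[:2],z],T).round(1).tolist() for z in(t[2],.037,.03)])
```

```text
6.1 [ 0.54081007 -0.02214422  0.05202611] [ 2.53479411e+00 -1.85557094e+00 -3.42603947e-04] [-0.88602955  0.0640624   0.07215327]
[[247.8, 242.7], [247.8, 231.6], [247.9, 227.0]]
```

View pics/w8.png

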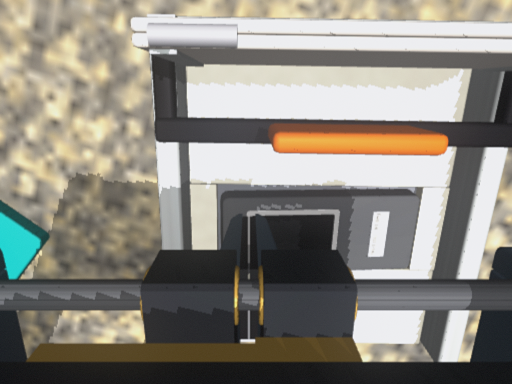

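Call:
servo_tool(plan=[[[-0.02, 0.06, -0.05, 0, 0, 0], [0, 0, -0.08, 0, 0, 0], [0, 0, -0.05, 0, 0, 0], [0, 0, -0.04, 0, 0, 0]]])

```text
time_s: 6.55
tcp_pos: [0.5387, -0.0167, 0.0345]
orientation: [2.535, -1.855, -0.001]
contact_force: [-0.7, 0.7, 1.9]
grip_width: 0.0004
```

Call:
servo_tool(plan=[[[0, 0, -0.04, 0, 0, 0], [0, 0, -0.04, 0, 0, 0]]])

```text
time_s: 6.75
tcp_pos: [0.539, -0.0169, 0.0282]
orientation: [-2.535, 1.855, 0.0]
contact_force: [-1.6, 1.0, 1.9]
grip_width: 0.0003
```

Call:
servo_tool(plan=[[[0, 0, -0.04, 0, 0, 0], [0, 0, -0.03, 0, 0, 0]]])

```text
time_s: 6.95
tcp_pos: [0.5392, -0.0169, 0.0271]
orientation: [-2.535, 1.855, -0.001]
contact_force: [-14.3, 1.6, 53.2]
grip_width: 0.0005
```

Call:
servo_tool(plan=[[[0, 0, -0.03, 0, 0, 0], [0, 0, 0, 0, 0, 0]]])

```text
time_s: 7.15
tcp_pos: [0.5391, -0.0169, 0.0271]
orientation: [-2.534, 1.854, -0.003]
contact_force: [-15.6, 2.5, 52.1]
grip_width: 0.0006
```

Call:
servo_tool(plan=[[[0, 0, 0.1, 0, 0, 0], [0, 0, 0.2, 0, 0, 0], [0, 0, 0.5, 0, 0, 0], [-0.1, -0.3, 0.5, 0, 0, 0], [-0.4, -0.4, 0.2, 0, 0, 0]]])

```text
time_s: 7.65
tcp_pos: [0.5037, -0.0738, 0.1441]
orientation: [-2.535, 1.849, -0.015]
contact_force: [0.8, -0.4, 0.1]
grip_width: 0.0006
```

Call:
servo_tool(plan=[[[-0.3, 0, 0.3, 0, 0, 0], [0, 0, 0, 0, 0, 0], [0, 0, 0, 0, 0, 0]]])

```text
time_s: 7.95
tcp_pos: [0.4754, -0.0733, 0.1647]
orientation: [-2.534, 1.855, -0.003]
contact_force: [0.2, 0.2, 0.2]
grip_width: 0.0003
```

Run:
```python
from h import *
s=bot.read_state();print(s['time_s'],s['tcp_pos'],s['orientation'],s['contact_force'])
for c in('wrist','side'):
    im=bot.read_camera(c)[:,:,::-1]
    cv2.imwrite(f'pics/{c}9.png',im)
    if c=='side': cv2.imwrite(f'pics/{c}9z.png',cv2.resize(im[140:310,180:350],None,fx=3.5,fy=3.5,interpolation=cv2.INTER_CUBIC))
    else: cv2.imwrite(f'pics/{c}9z.png',cv2.resize(im[0:250,100:400],None,fx=2.4,fy=2.4,interpolation=cv2.INTER_CUBIC))
```

```text
7.95 [ 0.4754365  -0.07331188  0.16466004] [-2.53441477  1.85509331 -0.0032138 ] [0.18130601 0.23749351 0.17956515]
```

View pics/wrist9z.png

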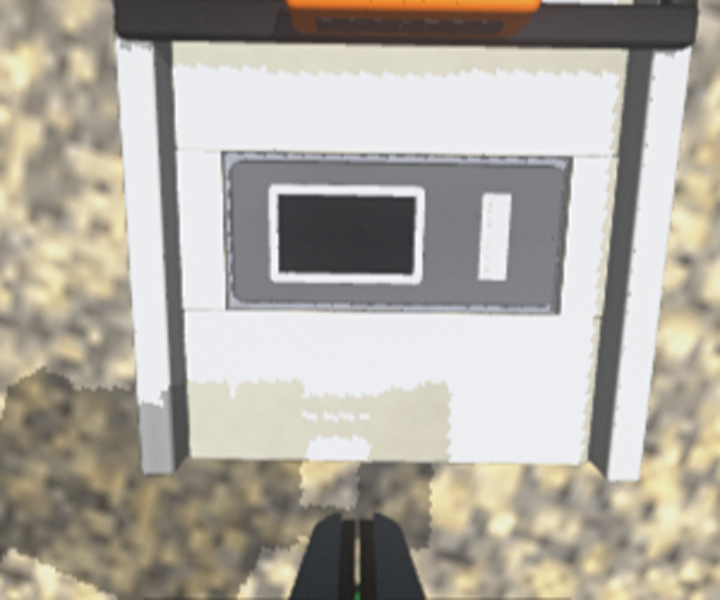

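View pics/side9z.png

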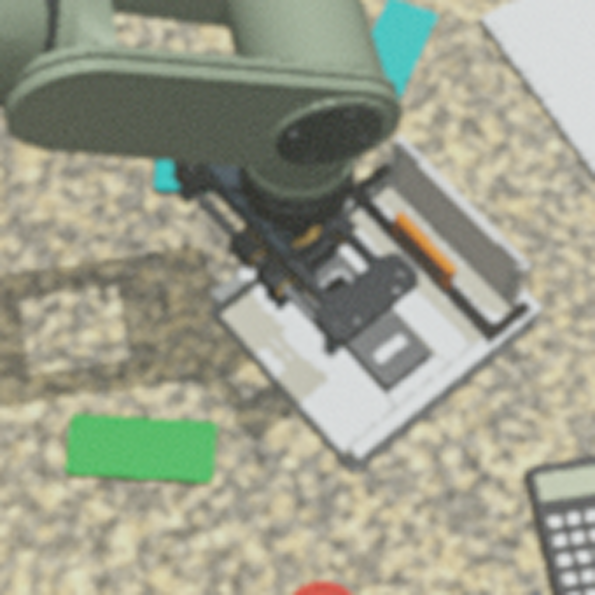

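Call:
servo_tool(plan=[[[0, 0, 0.5, 0, 0, 0], [0, 0, 0.5, 0, 0, 0], [0.2, 0, 0.2, 0, 0, 0], [0, 0, 0, 0, 0, 0], [0, 0, 0, 0, 0, 0]]])

```text
time_s: 8.55
tcp_pos: [0.4907, -0.0727, 0.2584]
orientation: [2.535, -1.853, -0.005]
contact_force: [0.1, 0.6, 0.0]
grip_width: 0.0004
```

Run:
```python
from h import *
s=bot.read_state();T=wpose(s);print(s['time_s'],s['tcp_pos'],s['contact_force'])
im=bot.read_camera('wrist')[:,:,::-1]
cv2.imwrite(f'pics/w10.png',cv2.resize(im[0:250,100:400],None,fx=2.4,fy=2.4,interpolation=cv2.INTER_CUBIC))
```

```text
8.55 [ 0.49065719 -0.07265047  0.25842946] [0.11809313 0.62106692 0.04193025]
```

View pics/w10.png

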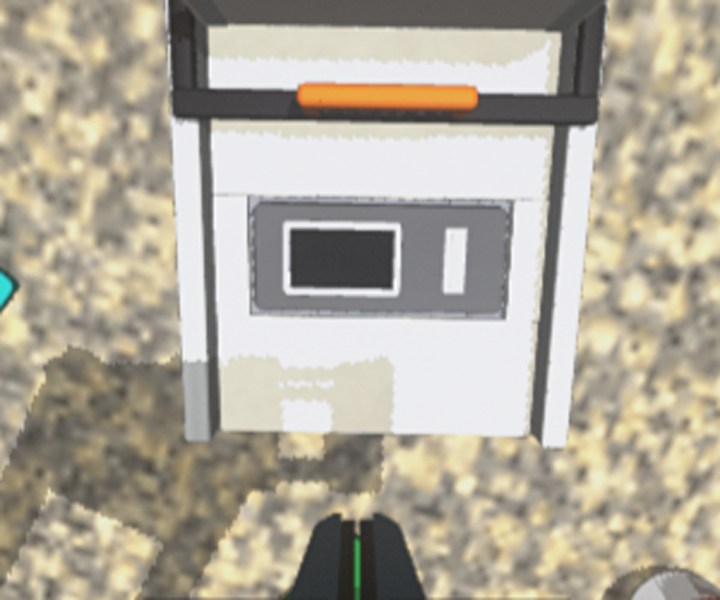

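Run:
```python
from h import *
s=bot.read_state();T=wpose(s)
f=lambda x,y,z:ray('wrist',(100+x/2.4,y/2.4),z,T)
X=np.array([np.cos(.287),np.sin(.287)])
tc=(f(250,202,.027)+f(510,205,.027)+f(505,315,.027)+f(252,313,.027))/4
for y,z in((84,.09),(110,.09),(110,.054)):print(y,z,(f(388,y,z)-tc)[:2]@X)
print('tile',tc, np.linalg.norm(f(250,202,.027)-f(252,313,.027)),np.linalg.norm(f(510,205,.027)-f(505,315,.027)))
bot.job_done()
```

```text
84 0.09 0.06898659538717516
110 0.09 0.059839823898176804
110 0.054 0.06360929459823104
tile [ 0.54834817 -0.06543067  0.027     ] 0.05171666400008421 0.051294816247829264
the job is handed in; nothing more can be done
```

The cover is folded upright, the tile holder is seated in its nest, and I handed the job in at about 8.6 s. As far as my checks show, both steps held.

- **Cover:** I pushed the orange plate along the dock axis until it met the stop. The force rose to about 12 N with no further movement. In the last picture the plate's near face measured 59.8 mm beyond the tile's centre, against 60.5 mm expected when fully folded. Just after the push, the wrist picture showed the two panels together.
- **Tile holder:** I pressed the raised end down to a tool height of 27.1 mm, against 27 mm for seated. Afterwards the holder lay rectangular in the nest with a gap all round. Both ends measured the same length (51.7 and 51.3 mm), so it looks level.
- **Bystanders:** The paths stayed clear of the gloss meter and the pot. I did not measure their positions again at the end.

Some points did not go cleanly or stay less certain:

- **Press force:** After the holder bottomed out, the force at the fingertips reached about 53 N, more than needed. The 40 N limit is for the arm and the gripper's body; only the fingertips should have been touching.
- **Press point:** Two measurements of it differed by about 6 to 8 mm. I corrected from a closer picture before pressing.
- **Cover angle:** I inferred it from the plate's position and the stop. I did not measure it directly.

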